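Load a glaze test tile under a weighted spring clip

TASK

Stand the small full white pot with the black lid, at the front left of the table, on the round pedal of the spring clip, so that its weight holds the clip's arm up. Then take the teal test tile from the near row of three to the right of the clip and slide its toe in beneath the raised arm, straight and up to the little red stop, and leave it standing there upright on the wooden base, with the pot still on the pedal; I shall let the arm down on it myself.

Things in the scene. Friction and masses are not known exactly. Their poses are not given: they have to be found in the camera images.
- clip: Spring clip fixed to the table: pale wooden base 215 x 66 x 8 mm, sprung aluminium lever hinged between two steel cheeks (hinge 34 mm up; cheeks 42 mm high, 21 mm to each side). Origin: underside of base, below the hinge; x runs along the base from the arm's nose to the pedal, z up. The tile enters at the -x end (base ends at x = -107 mm), moving to +x.
- pedal (a point): Middle of the top of the lever's round pedal, 72 mm across, black rubber. On the clip's midline about 72 mm to +x of its hinge. Arm down: pedal about 58 mm above the table, leaning 0.26 rad, outer edge high. Pushed fully down: level, 40 mm above the table, x = +72 mm.
- stop (a point): Foot of the face of the red stop block, where the tile's toe comes to: on the base top (8 mm up), on the midline, at clip x = -46 mm. Block 7 mm high, 30 mm wide. The arm (18 mm wide) reaches over it to -x and ends in a black nose bar 22 mm wide: arm down, at x = -60 mm, 2 mm above the base; arm up, at x = -63 mm with 20 mm free below, all below 50 mm.
- clip_arm (a joint): Angle of the clip's lever in rad: 0 = arm down, pedal up (the spring holds it there); 0.26 = pedal fully down, arm fully up. About 2 N on the middle of the pedal takes it fully down.
- glaze_pot: Small white pot with a black lid (lid fixed), 52 mm across, 43 mm high, full, about 0.4 kg: it holds the pedal fully down by its weight. Origin: centre of its underside, z up. A taller jar with an olive lid stands near it and is not wanted.
- tile_teal: L-shaped test tile, upper part teal; 34 (x) x 44 (y) x 61 mm high, 30 g. Origin: centre of the foot's underside. Upright plate at y = +5 to +14 mm; toe runs to y = -22 mm, 6 mm thick over its last 20 mm. Take the plate from above, across its 34 mm width or 9 mm thickness. In the clip the toe (-y) points along clip +x. It stands in the near row with an orange and a blue tile; those, and tiles at the back, are not wanted.
Not all that is in view belongs to the job. What is shaped like the glaze_pot but purple is not meant.

How it is judged:
By the outcome, as a careful person would: the job done as asked, in the order asked, and still so for the second after the job is handed in, with the robot touching nothing.
It also fails if it takes over 48 s, if anything falls off the work surface, if the arm or the gripper's body presses on something with over 40 N, if the wrist force passes 120 N, or if a joint passes its speed limit or range.

ROBOT

A 6-joint arm with a two-finger parallel gripper is mounted at the origin on a cart in front of the work surface, level with it; the furniture and walls round the work are solid. World frame = base frame: x ahead of the robot, y to its left, z up, the work surface at z = 0. Lengths are in m, angles in rad, forces in N, time in s.
With the tool pointing down it reaches from about 0.225 to 0.875 m from the base axis. Payload 3.4 kg.
Tool frame: the origin (TCP) lies on the centre line of the jaws, within the pads' length; the fingertips stand 11 mm ahead of it and the grasp point (between the pads) lies 8 mm behind it; z points along the fingers, y is the line along which they close (so a half turn about z gives the same grasp; the last joint's range is limited). The gripper opens to 85 mm and grips with 20 to 120 N. Pads are 22 mm wide; open, the fingers measure 114 mm over their backs; the gripper's body (76 mm by 85 mm) begins 54 mm behind the grasp point. The pads swing forward as they close: fully open they stand 13 mm farther back than shut.
Start: joints at [1.163, 0.276, 1.505, -0, 1.361, -0.121], TCP at [0.163, 0.552, 0.242] pointing down, gripper open.
Joint ranges: [-2.89, 2.89], [-0.75, 2.08], [0.22, 2.7], [-1.18, 4.32], [0.11, 2.71], [-2.7, 2.7]. Speed limits (rad/s): [2.57, 2.57, 3.14, 3.14, 3.14, 3.14].

INTERFACE

Orientations are given as a unit quaternion [w, x, y, z].
In Python, from rig import manip, eyes, job gives the robot as it stands.
- The arm moves only by the tool drive_tool, never from a script. Its argument "rows" is a list of rows, each a list of 3 entries, a list of its own where there are three numbers: the turn, a rotation vector about the world's x, y, z in rad, then the shift along the world's x, y, z in cm, then the finger opening in cm, from 0 to 8.54. A call has 1 to 8 rows; each row shifts and turns the commanded pose from where the row before left it; what a row does not reach is not made up. A row lasts 1/8 s, in which the tool goes at most 62.5 mm and 10.7 degrees, less where a joint would pass 70% of its speed; a pose out of reach is approached as far as the arm can. A call is refused whole if a number of a shift passes 6.25 or a number of a turn 0.188, either way. A call with a gripper value outside its range is refused whole. The fingers move at their own pace and stop on an object; "force" is the grip in N (left out, the last holds). Time passes only in rows, so rows that do not move let the fingers close. It gives the time, the measured TCP pose, the force, the opening and the grip force at its end, in the units of the state.
- manip.get_state(): the state, without advancing time (a new reading comes with each control period).
- eyes.get_image(name): name is "scene" or "top"; returns the picture (480x640x3 uint8, red, green, blue); there is no depth.
- eyes.get_calibration(name): a dict with "camera_matrix" (3x3 intrinsics, pixels), "view" (4x4, takes a point from world to camera coordinates). Camera axes: x right, y up, looking along -z (the intrinsics and any distortion apply to the point x, -y, -z); pixel columns grow to the right and rows downward; lengths in m; the calibration is good to about 2 mm. A picture is of the moment at which its call begins. get_calibration takes no time and is no camera call.
- job.sign_off(): hands the job in; it is judged then, once.
The state is a dict: "clock": time; "qpos": joint angles; "qd": joint speeds; "effort": joint torques, N m; "position": TCP position; "ee_rot": TCP orientation; "contact_force": force on the tool from outside, world axes, zero at the start; "moment": the same for the moment, N m; "width": finger opening in m; "gripper_force": force on a finger pad.
Only numpy, scipy, OpenCV 4.12 (cv2) and the standard library are available. Lean on these libraries where they do the work, as an engineer would, in place of code of your own. Each camera call takes 0.05 s, during which the arm holds its last target. There are 200 camera calls.

## Working session

There is one attempt and no reset: what is moved stays moved. The work goes in short steps, Python scripts to look and compute and a tool call to move; the robot and the scene stay as the last step left them, time stands still between calls to the robot, and variables do not carry over. Pictures are saved under pics/ and viewed, at most 13 in all, crops included, and the job is handed in when it is done.

Besides the shell and the picture viewer there is one more tool, called after "Call:" as name(argument=value, ...) on one line, values as JSON. drive_tool: Moves the arm, as the interface text tells. Its arguments: {"type":"object","properties":{"rows":{"type":"array"},"force":{"type":"number"}},"required":["rows"]}

```bash
mkdir -p pics
cat > h.py <<'E'
import numpy as np, cv2
from rig import manip, eyes, job
def ray(cam,u,v,z):
    c=eyes.get_calibration(cam);K=np.array(c["camera_matrix"]);V=np.array(c["view"])
    d=np.linalg.inv(K)@[u,v,1]; d=np.array([d[0],-d[1],-d[2]])
    R=V[:3,:3];o=-R.T@V[:3,3];w=R.T@d
    return o+w*(z-o[2])/w[2]
def proj(cam,p):
    c=eyes.get_calibration(cam);K=np.array(c["camera_matrix"]);V=np.array(c["view"])
    q=V[:3,:3]@np.array(p)+V[:3,3];q=K@[q[0],-q[1],-q[2]];return q[:2]/q[2]
def snap(cam,fn,crop=None,s=1):
    im=eyes.get_image(cam)[:,:,::-1]
    if crop: x0,y0,x1,y1=crop; im=im[y0:y1,x0:x1]
    im=cv2.resize(im,None,fx=s,fy=s,interpolation=cv2.INTER_CUBIC); cv2.imwrite("pics/"+fn,im)
E
python3 - <<'E'
from h import *
a=eyes.get_image("scene");b=eyes.get_image("top")
cv2.imwrite("pics/s0.png",a[:,:,::-1]);cv2.imwrite("pics/t0.png",b[:,:,::-1])
for c in("scene","top"):
    k=eyes.get_calibration(c);print({q:np.round(v,3).tolist() if not isinstance(v,str) else v for q,v in k.items()})
print(manip.get_state())
E
```

```text
{'camera_matrix': [[470.415, 0.0, 318.557], [0.0, 470.415, 235.82], [0.0, 0.0, 1.0]], 'view': [[0.684, -0.729, -0.01, -0.292], [0.348, 0.314, 0.884, -0.256], [-0.641, -0.608, 0.468, -0.764], [0.0, 0.0, 0.0, 1.0]]}
{'camera_matrix': [[541.669, 0.0, 332.808], [0.0, 541.669, 233.748], [0.0, 0.0, 1.0]], 'view': [[-0.005, -1.0, 0.01, 0.068], [0.988, -0.003, 0.152, -0.502], [-0.152, 0.011, 0.988, -1.053], [0.0, 0.0, 0.0, 1.0]]}
{'clock': 0.1, 'qpos': array([ 1.16297598e+00,  2.76556911e-01,  1.50602309e+00,  4.12428093e-06,
        1.36077321e+00, -1.20992403e-01]), 'qd': array([-0.00211609, -0.00141346, -0.00294307, -0.00134508, -0.00063439,
       -0.00067975]), 'effort': array([ 1.55783040e-03, -4.17701876e+01, -2.46402562e+01, -1.51745926e-04,
        5.79363084e-03, -1.72647765e-05]), 'position': array([0.1624804, 0.5510621, 0.2415053]), 'ee_rot': array([-2.31994623e-04,  1.42923235e-01,  9.89733385e-01, -8.49158105e-04]), 'contact_force': array([ 5.10636275e-01,  2.84469971e-01, -3.23036607e-04]), 'moment': array([-0.02099445, -0.01925724,  0.03250027]), 'gripper_force': 0.0, 'width': 0.08570558123745388}
```

View pics/s0.png

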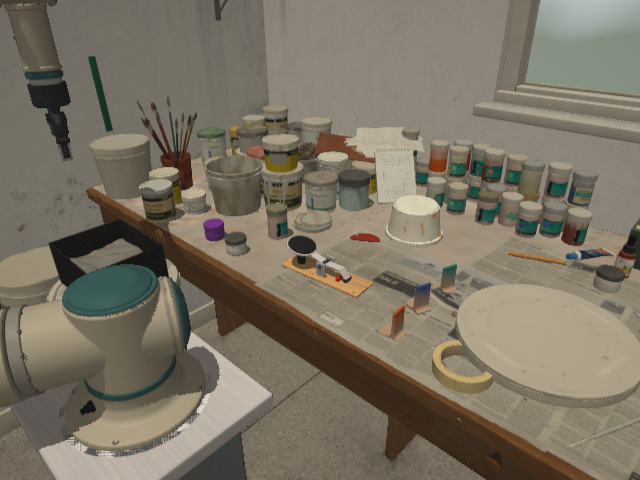

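View pics/t0.png

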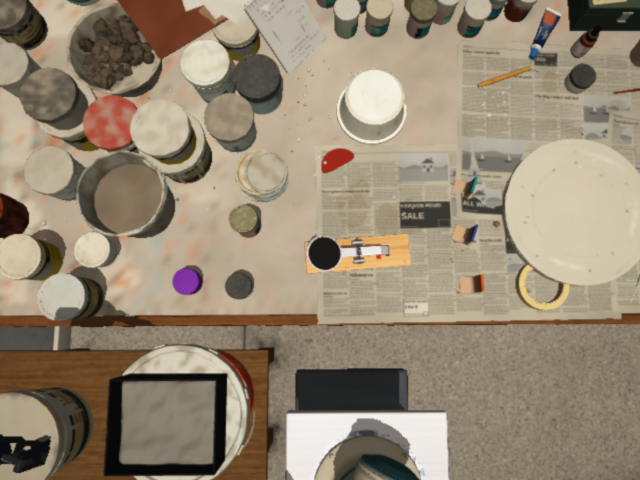

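The scene shows the black-lid pot at (236,243), the clip at (325,270) with its pedal to the left, and the teal tile at (449,277). In the top view these are at (238,285), (357,253) and (467,187). I'll enlarge the top view next.

Run:
```python
import cv2
a=cv2.imread("pics/t0.png")[160:310,220:490];cv2.imwrite("pics/t1.png",cv2.resize(a,None,fx=2.9,fy=2.9,interpolation=cv2.INTER_CUBIC))
b=cv2.imread("pics/s0.png")[220:350,215:475];cv2.imwrite("pics/s1.png",cv2.resize(b,None,fx=3,fy=3,interpolation=cv2.INTER_CUBIC))
```

```text
(no output)
```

View pics/t1.png

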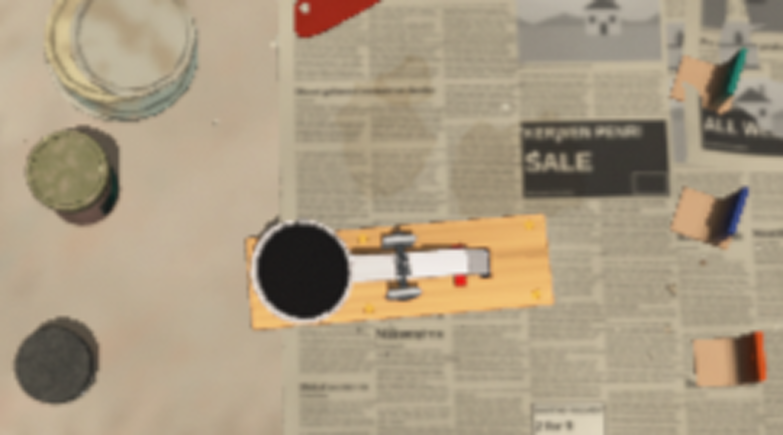

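View pics/s1.png

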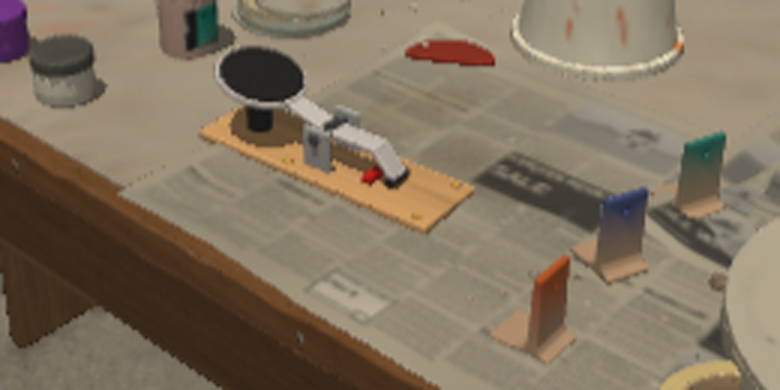

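The crops (2.9×, offset 220,160) show the lid centre at (56,361). The base corners are at (245,238), (545,214), (553,303) and (252,328). The teal toe edge runs (683,57)-(671,97), and the top of its plate runs (744,50)-(727,98).

Run:
```python
from h import *
T=lambda u,v,z: ray("top",220+u/2.9,160+v/2.9,z)
S=lambda u,v,z: ray("scene",215+u/3,220+v/3,z)
np.set_printoptions(precision=4,suppress=True)
print("pot top",T(56,361,.043),"L/R",T(14,361,.043),T(98,361,.043),"scene",S(62,53,.043), "foot", S(63,95,0.0))
c=np.array([T(245,238,.008),T(545,214,.008),T(553,303,.008),T(252,328,.008)]);print("base",c,c.mean(0))
print("len",np.linalg.norm(c[0]-c[1]),np.linalg.norm(c[1]-c[2]))
d=(c[0]+c[3]-c[1]-c[2])/2; print("clip +x yaw",np.arctan2(d[1],d[0]), "w yaw",np.arctan2(*(c[0]+c[1]-c[2]-c[3])[[1,0]]))
S2=np.array([S(200,132,.008),S(430,229,.008),S(473,189,.008)]);print("scene base: pedal-near, nose-near, nose-far",S2)
print("cheeks",T(398,238,.042),T(402,292,.042))
print("pedal",T(302,270,.058),S(261,74,.058))
print("toe",T(683,57,.006),T(671,97,.006),"plate top",T(745,49,.061),T(728,98,.061))
print("plate top scene",S(684,141,.061),S(724,135,.061),"foot heel", S(690,216,0),S(723,207,0))
s=manip.get_state()
print(s['position'])
```

```text
pot top [0.4007 0.2508 0.043 ] L/R [0.4008 0.2793 0.043 ] [0.4006 0.2223 0.043 ] scene [0.3942 0.2453 0.043 ] foot [0.3962 0.2528 0.    ]
base [[ 0.4896  0.124   0.008 ]
 [ 0.5061 -0.0903  0.008 ]
 [ 0.4423 -0.0943  0.008 ]
 [ 0.4255  0.1189  0.008 ]] [0.4659 0.0146 0.008 ]
len 0.21493012906730255 0.06395233568706585
clip +x yaw 1.6488655397331313 w yaw 0.0714271617658652
scene base: pedal-near, nose-near, nose-far [[ 0.4237  0.1151  0.008 ]
 [ 0.443  -0.0992  0.008 ]
 [ 0.5031 -0.0909  0.008 ]]
cheeks [0.4845 0.017  0.042 ] [0.4471 0.0147 0.042 ]
pedal [0.4606 0.0832 0.058 ] [0.4588 0.081  0.058 ]
toe [ 0.6217 -0.1942  0.006 ] [ 0.592  -0.1843  0.006 ] plate top [ 0.6132 -0.224   0.061 ] [ 0.5785 -0.2107  0.061 ]
plate top scene [ 0.5845 -0.2095  0.061 ] [ 0.6103 -0.2261  0.061 ] foot heel [ 0.5894 -0.2193  0.    ] [ 0.6154 -0.2311  0.    ]
[0.1625 0.5511 0.2415]
```

Call:
drive_tool(rows=[[[0,0,-0.151],[2.9,-3.75,-0.6],8.5],[[0,0,-0.151],[2.9,-3.75,-0.6],8.5],[[0,0,-0.151],[3,-3.75,-0.6],8.5],[[0,0,-0.151],[3,-3.75,-0.6],8.5],[[0,0,-0.151],[3,-3.75,-0.6],8.5],[[0,0,-0.151],[3,-3.75,-0.6],8.5],[[0,0,-0.151],[3,-3.75,-0.6],8.5],[[0,0,-0.151],[3,-3.75,-0.6],8.5]], force=40)

```text
clock: 1.1
position: [0.4013, 0.2501, 0.1939]
ee_rot: [-0.0, 0.682, 0.732, -0.0]
contact_force: [0.1, 0.3, -0.2]
width: 0.0845
gripper_force: 0.0
```

Call:
drive_tool(rows=[[[0,0,0],[0,0,0],8.5],[[0,0,0],[0,0,0],8.5]])

```text
clock: 1.35
position: [0.4002, 0.2516, 0.1941]
ee_rot: [-0.001, 0.68, 0.733, -0.0]
contact_force: [-0.4, 0.4, -0.2]
width: 0.0848
gripper_force: 0.0
```

Call:
drive_tool(rows=[[[0,0,0],[0,0,-3],8.5],[[0,0,0],[0,0,-4],8.5],[[0,0,0],[0,0,-4],8.5],[[0,0,0],[0,0,-3],8.5],[[0,0,0],[0,0,-2],8.5],[[0,0,0],[0,0,-1.2],8.5],[[0,0,0],[0,0,0],8.5],[[0,0,0],[0,0,0],4.5]], force=30)

```text
clock: 2.35
position: [0.4011, 0.2522, 0.023]
ee_rot: [0.0, 0.679, 0.734, 0.001]
contact_force: [0.3, 0.1, 0.8]
width: 0.0689
gripper_force: 0.0
```

Call:
drive_tool(rows=[[[0,0,0],[0,0,0],4.5],[[0,0,0],[0,0,0],4.5],[[0,0,0],[0,0,0],4.5],[[0,0,0],[0,0,0],4.5]])

```text
clock: 2.85
position: [0.4006, 0.2517, 0.0233]
ee_rot: [-0.0, 0.68, 0.733, 0.0]
contact_force: [-2.8, 0.6, 6.9]
width: 0.0509
gripper_force: 30.8
```

Call:
drive_tool(rows=[[[0,0,0],[0,0,1],4.5],[[0,0,0],[0,0,2],4.5],[[0,0,0],[0,0,3],4.5],[[0,0,0],[0,0,3],4.5],[[0,0,0],[1,-3,2],4.5],[[0,0,0],[1.5,-4,0],4.5],[[0,0,0],[1.5,-4,0],4.5],[[0,0,0],[1,-3,0],4.5]])

```text
clock: 3.85
position: [0.4509, 0.1098, 0.1327]
ee_rot: [0.0, 0.68, 0.733, 0.0]
contact_force: [1.2, -0.0, -4.5]
width: 0.0507
gripper_force: 32.4
```

Call:
drive_tool(rows=[[[0,0,0],[0.6,-1.6,0],4.5],[[0,0,0],[0.2,-0.6,0],4.5],[[0,0,0],[0,0,0],4.5]])

```text
clock: 4.22
position: [0.4584, 0.0899, 0.1323]
ee_rot: [-0.0, 0.68, 0.733, 0.0]
contact_force: [0.4, 0.3, -3.7]
width: 0.0505
gripper_force: 32.4
```

Run:
```python
from h import *
snap("scene","s2.png",(200,170,420,320),3.5)
s=manip.get_state();print(s['position'],s['width'],s['contact_force'])
```

```text
[0.4582438  0.09026801 0.13224347] 0.050773089657844585 [ 0.0100868   0.77460375 -4.70081726]
```

View pics/s2.png

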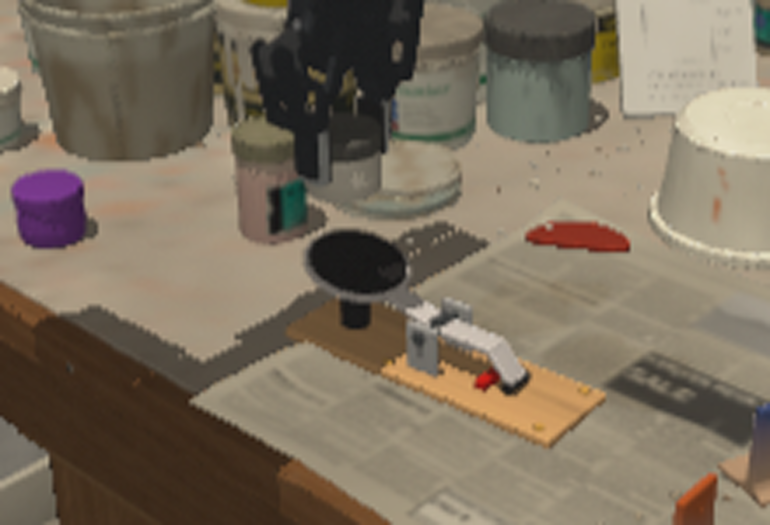

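The pot hangs upright between the fingers at crop (348,165). Its underside is about 109 mm up, above the pedal at crop (357,262). I'll centre it and lower it slowly.

Call:
drive_tool(rows=[[[0,0,0],[0.2,-0.4,-1.5],4.5],[[0,0,0],[0,0,-1.5],4.5],[[0,0,0],[0,0,-1],4.5],[[0,0,0],[0,0,-0.8],4.5],[[0,0,0],[0,0,-0.8],4.5],[[0,0,0],[0,0,-0.6],4.5],[[0,0,0],[0,0,-0.4],4.5],[[0,0,0],[0,0,0],4.5]])

```text
clock: 5.28
position: [0.4606, 0.0855, 0.0662]
ee_rot: [-0.0, 0.68, 0.733, -0.0]
contact_force: [-0.9, 0.6, -2.8]
width: 0.0506
gripper_force: 32.4
```

Call:
drive_tool(rows=[[[0,0,0],[0,0.1,-0.2],4.5],[[0,0,0],[0,0,-0.1],4.5],[[0,0,0],[0,0,0],4.5]])

```text
clock: 5.65
position: [0.4609, 0.0867, 0.0635]
ee_rot: [0.0, 0.68, 0.733, 0.0]
contact_force: [-0.2, 1.2, -3.4]
width: 0.0507
gripper_force: 32.5
```

Run:
```python
from h import *
snap("scene","s3.png",(240,190,400,310),5)
s=manip.get_state();print(s['position'],s['width'],s['contact_force'])
```

```text
[0.46090067 0.08664885 0.06350441] 0.050693811795558326 [-0.74471952  0.86871034 -2.2374046 ]
```

View pics/s3.png

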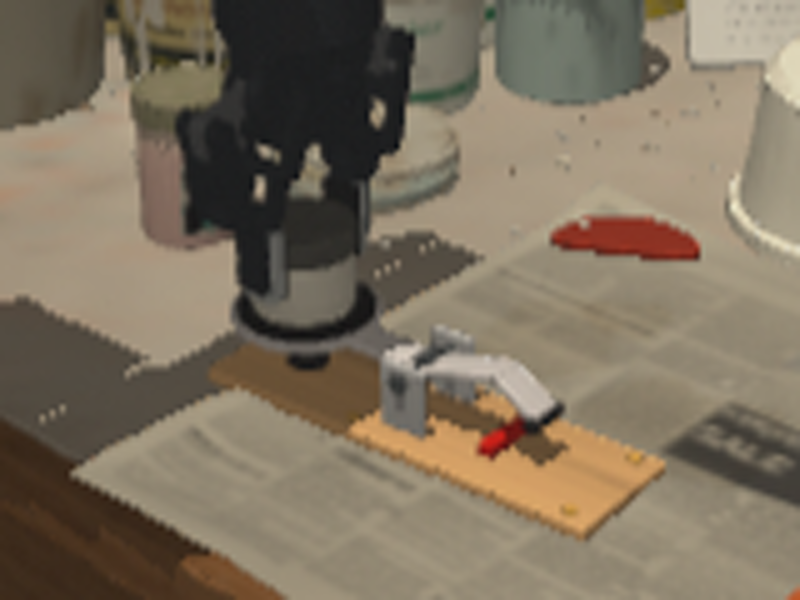

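The pot stands centred on the pedal at crop (303,320), and the arm's nose is raised at (545,410). I'll lower it another millimetre, open and lift straight up.

Call:
drive_tool(rows=[[[0,0,0],[0,0,-0.1],4.8],[[0,0,0],[0,0,0],5.2],[[0,0,0],[0,0,0],5.6],[[0,0,0],[0,0,0],6.0],[[0,0,0],[0,0,0],6.6],[[0,0,0],[0,0,0],7.0],[[0,0,0],[0,0,0],7.0],[[0,0,0],[0,0,1],7.0]])

```text
clock: 6.7
position: [0.46, 0.0865, 0.0721]
ee_rot: [-0.001, 0.68, 0.733, -0.001]
contact_force: [-0.3, 0.5, -0.9]
width: 0.0698
gripper_force: 0.0
```

Call:
drive_tool(rows=[[[0,0,0],[0,0,2],7],[[0,0,0],[0,0,3],7],[[0,0,0],[0,0,3],7],[[0,0,0],[0,0,3],7],[[0,0,0],[0,0,0],7]])

```text
clock: 7.32
position: [0.4624, 0.0867, 0.1851]
ee_rot: [0.002, 0.68, 0.733, 0.002]
contact_force: [-0.5, 0.4, -0.1]
width: 0.0699
gripper_force: 0.0
```

Call:
drive_tool(rows=[[[0,0,-0.055],[1.7,-3.8,0],6],[[0,0,-0.055],[1.7,-3.8,0],6],[[0,0,-0.055],[1.7,-3.8,0],6],[[0,0,-0.055],[1.7,-3.8,0],6],[[0,0,-0.055],[1.7,-3.8,-1],6],[[0,0,-0.055],[1.7,-3.8,-1],6],[[0,0,-0.055],[1.7,-3.8,-1],6],[[0,0,-0.055],[1.7,-3.8,-1],6]])

```text
clock: 8.32
position: [0.5964, -0.2184, 0.1407]
ee_rot: [-0.001, 0.824, 0.567, -0.0]
contact_force: [0.3, -0.1, 0.3]
width: 0.06
gripper_force: 0.0
```

Call:
drive_tool(rows=[[[0,0,0],[0,0,-1],6],[[0,0,0],[0,0,0],6]])

```text
clock: 8.57
position: [0.595, -0.2164, 0.1302]
ee_rot: [-0.002, 0.823, 0.567, -0.001]
contact_force: [0.2, 0.2, -0.0]
width: 0.0599
gripper_force: 0.0
```

Run:
```python
from h import *
a=eyes.get_image("scene")[190:330,290:490,::-1]; b=eyes.get_image("top")[150:290,300:500,::-1]
cv2.imwrite("pics/c4.png",np.hstack([cv2.resize(x,(400,280),interpolation=cv2.INTER_CUBIC) for x in(a,b)]))
cv2.imwrite("pics/a4.png",cv2.resize(a,(800,560),interpolation=cv2.INTER_CUBIC))
s=manip.get_state();print(s['position'],s['ee_rot'],s['width'],s['contact_force'])
```

```text
[ 0.59590712 -0.21618564  0.13199497] [-7.92203429e-04  8.23142196e-01  5.67834694e-01 -2.41297983e-04] 0.060030073766634634 [0.15579138 0.27912957 0.14300754]
```

View pics/c4.png

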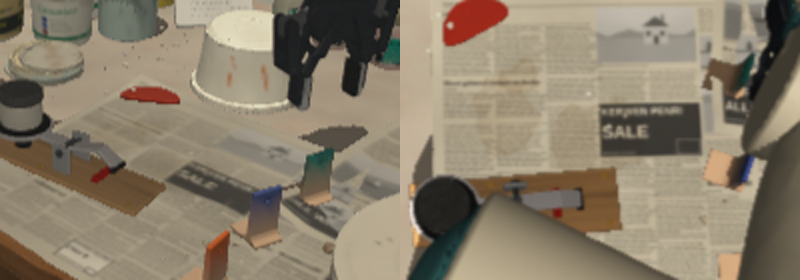

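The pot is still on the pedal with the arm up. The open fingers hang over the teal plate, with tips at (300,98) and (353,88) and the plate top at (317,155). I'll descend and grip across the width.

Call:
drive_tool(rows=[[[0,0,0],[0,0,-2],6],[[0,0,0],[0,0,-2.5],6],[[0,0,0],[0,0,-2.5],6],[[0,0,0],[0,0,-1.5],6],[[0,0,0],[0,0,-0.9],6],[[0,0,0],[0,0,0],6],[[0,0,0],[0,0,0],4.5],[[0,0,0],[0,0,0],3]], force=20)

```text
clock: 9.68
position: [0.5973, -0.2178, 0.0393]
ee_rot: [0.001, 0.823, 0.567, 0.001]
contact_force: [1.0, -0.6, 1.4]
width: 0.0339
gripper_force: 20.3
```

Call:
drive_tool(rows=[[[0,0,0],[0,0,0],3],[[0,0,0],[0,0,0],3],[[0,0,0],[0,0,0],3]])

```text
clock: 10.05
position: [0.5974, -0.2178, 0.0393]
ee_rot: [0.001, 0.823, 0.567, 0.001]
contact_force: [0.6, 0.3, 4.8]
width: 0.0334
gripper_force: 20.7
```

Call:
drive_tool(rows=[[[0,0,0],[0,0,1],3],[[0,0,0],[0,0,2.5],3],[[0,0,0],[0,0,3],3],[[0,0,0],[0,0,2],3],[[0,0,0.11],[-3,2.5,0],3],[[0,0,0.11],[-3.2,2.8,0],3],[[0,0,0.11],[-3.2,2.8,0],3],[[0,0,0.11],[-2.8,2.2,0],3]])

```text
clock: 11.05
position: [0.4729, -0.1133, 0.1233]
ee_rot: [-0.001, 0.678, 0.735, -0.0]
contact_force: [-0.2, 0.0, 0.5]
width: 0.0334
gripper_force: 20.2
```

Call:
drive_tool(rows=[[[0,0,0],[0,0,-1],3],[[0,0,0],[0,0,-2],3],[[0,0,0],[0,0,-2],3],[[0,0,0],[0,0,-1],3],[[0,0,0],[0,0,0],3]])

```text
clock: 11.68
position: [0.4746, -0.1147, 0.0626]
ee_rot: [-0.001, 0.68, 0.733, -0.0]
contact_force: [-0.5, 0.2, -0.0]
width: 0.0333
gripper_force: 20.2
```

Run:
```python
from h import *
a=eyes.get_image("scene")[210:310,290:430,::-1]; b=eyes.get_image("top")[200:290,330:456,::-1]
cv2.imwrite("pics/c5.png",np.vstack([cv2.resize(a,(420,300),interpolation=cv2.INTER_CUBIC),cv2.resize(b,(420,300),interpolation=cv2.INTER_CUBIC)]))
s=manip.get_state();print(s['position'],s['ee_rot'],s['width'],s['contact_force'])
```

```text
[ 0.47531102 -0.11482994  0.06361739] [4.16245340e-04 6.79857701e-01 7.33343923e-01 1.54325311e-04] 0.033279759013945524 [ 0.02225233  0.0698423  -0.19401065]
```

View pics/c5.png

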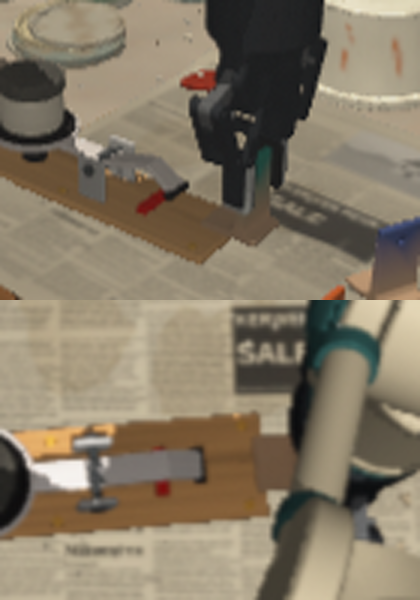

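The tile is held upright at the nose end. In the top crop the toe edge is at about (252,438..488) and the red stop spans (155..169, 448..495). The pot still holds the arm up.

Run:
```python
from h import *
im=eyes.get_image("top")[215:275,350:430,::-1]
cv2.imwrite("pics/t6.png",cv2.resize(im,(800,600),interpolation=cv2.INTER_CUBIC))
np.set_printoptions(precision=4,suppress=True)
T=lambda u,v,z: ray("top",330+u/3.333,200+(v-300)/3.333,z)
print("toe corners",T(252,438,.030),T(252,488,.030)); print("stop",T(169,448,.012),T(169,495,.012))
O=np.array([.4657,.0148]);e=np.array([-.075,.997]);n=np.array([.997,.075])
for p in(T(252,463,.03),T(169,471.5,.012)): print((p[:2]-O)@e,(p[:2]-O)@n)
print("exp TCP clip",(manip.get_state()['position'][:2]-O)@e,(manip.get_state()['position'][:2]-O)@n)
```

```text
toe corners [ 0.4872 -0.0818  0.03  ] [ 0.4566 -0.0811  0.03  ]
stop [ 0.4836 -0.033   0.012 ] [ 0.4545 -0.0324  0.012 ]
-0.09641082175549483 -0.0010706458707968654
-0.04761985927104821 -0.00026009344636918107
exp TCP clip -0.1299649121502321 -6.706355788673596e-05
```

View pics/t6.png

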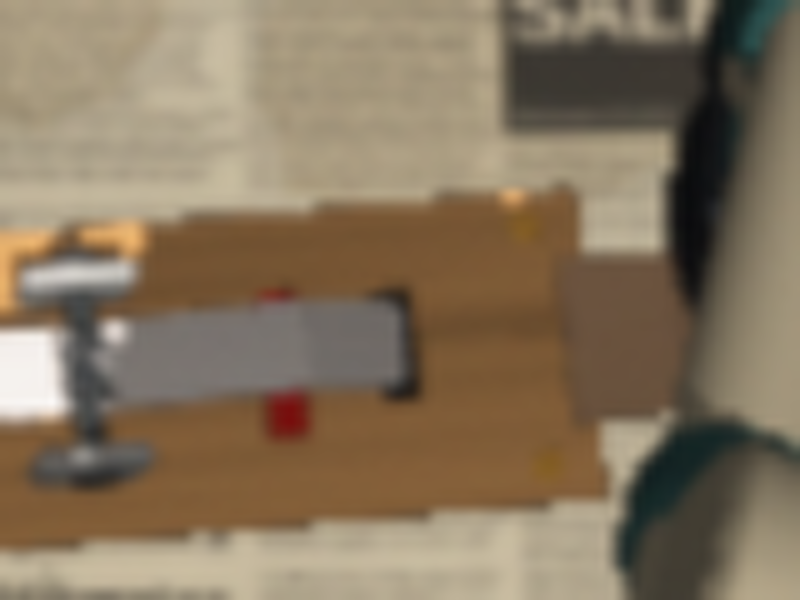

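Toe edge (563,257)-(580,418) is parallel to the base end (578,190)-(605,490), and on the midline to within about 1 mm. It has about 51 mm to travel to the stop. I'll lower the tile and slide it in.

Call:
drive_tool(rows=[[[0,0,0],[0.05,0,-0.7],3],[[0,0,0],[0,0,-0.6],3],[[0,0,0],[0,0,0],3],[[0,0,0],[-0.07,1,0],3],[[0,0,0],[-0.07,1,0],3],[[0,0,0],[-0.08,1,0],3],[[0,0,0],[-0.08,1,0],3],[[0,0,0],[0,0,0],3]])

```text
clock: 12.82
position: [0.472, -0.0735, 0.0504]
ee_rot: [-0.0, 0.679, 0.734, -0.0]
contact_force: [-0.8, 0.1, -0.5]
width: 0.0336
gripper_force: 20.2
```

Call:
drive_tool(rows=[[[0,0,0],[-0.05,0.6,0],3],[[0,0,0],[0,0,0],3],[[0,0,0],[0,0,-0.15],3],[[0,0,0],[0,0,0],3]])

```text
clock: 13.32
position: [0.4716, -0.0687, 0.0487]
ee_rot: [-0.0, 0.68, 0.733, -0.0]
contact_force: [0.8, 0.9, -0.4]
width: 0.0333
gripper_force: 20.2
```

Run:
```python
from h import *
a=eyes.get_image("scene")[220:300,290:400,::-1]; b=eyes.get_image("top")[215:275,350:430,::-1]
cv2.imwrite("pics/c7.png",np.hstack([cv2.resize(a,(400,300),interpolation=cv2.INTER_CUBIC),cv2.resize(b,(400,300),interpolation=cv2.INTER_CUBIC)]))
s=manip.get_state();print(s['position'],s['ee_rot'],s['width'],s['contact_force'])
O=np.array([.4657,.0148]);e=np.array([-.075,.997]);n=np.array([.997,.075]);p=s['position'][:2]-O;print(p@e,p@n)
```

```text
[ 0.47166004 -0.06863511  0.0487533 ] [-9.97028488e-06  6.79835815e-01  7.33364347e-01 -2.12097456e-05] 0.03344781442362609 [-0.11786708 -0.19484263 -0.37355959]
-0.08363180623886515 -0.00031547761671256534
```

View pics/c7.png

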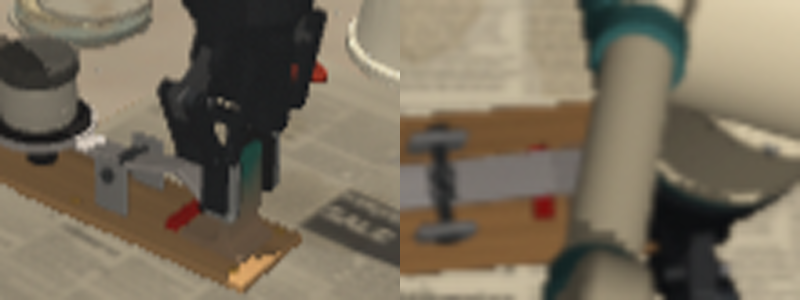

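The toe is in under the arm, the stop is about 5 mm off (scene crop (183,215)), and the pot is still in place. I'll advance in small steps and watch the force.

Call:
drive_tool(rows=[[[0,0,0],[-0.02,0.3,0],3],[[0,0,0],[0,0,-0.1],3],[[0,0,0],[0,0,0],3],[[0,0,0],[0,0,0],3]])

```text
clock: 13.92
position: [0.4715, -0.0655, 0.0478]
ee_rot: [0.0, 0.68, 0.733, 0.0]
contact_force: [0.5, 0.0, 0.2]
width: 0.0335
gripper_force: 20.2
```

Call:
drive_tool(rows=[[[0,0,0],[-0.01,0.1,0],3],[[0,0,0],[0,0,0],3],[[0,0,0],[0,0,0],3]])

```text
clock: 14.3
position: [0.4714, -0.0644, 0.0478]
ee_rot: [0.0, 0.68, 0.733, 0.0]
contact_force: [-0.1, 0.2, -0.6]
width: 0.0332
gripper_force: 20.2
```

Call:
drive_tool(rows=[[[0,0,0],[0,0.1,0],3],[[0,0,0],[0,0,0],3],[[0,0,0],[0,0,0],3]])

```text
clock: 14.68
position: [0.4714, -0.0635, 0.0478]
ee_rot: [0.0, 0.68, 0.733, 0.0]
contact_force: [-0.4, 0.0, 0.0]
width: 0.0334
gripper_force: 20.2
```

Call:
drive_tool(rows=[[[0,0,0],[-0.01,0.1,0],3],[[0,0,0],[0,0,0],3],[[0,0,0],[0,0,0],3]])

```text
clock: 15.05
position: [0.4713, -0.0626, 0.0479]
ee_rot: [0.0, 0.68, 0.733, -0.0]
contact_force: [0.5, -1.3, -0.0]
width: 0.0334
gripper_force: 20.2
```

Call:
drive_tool(rows=[[[0,0,0],[0,0.1,0],3],[[0,0,0],[0,0,0],3],[[0,0,0],[0,0,0],3]])

```text
clock: 15.42
position: [0.4715, -0.0621, 0.0481]
ee_rot: [0.001, 0.68, 0.734, -0.0]
contact_force: [-1.6, -5.7, 2.2]
width: 0.0336
gripper_force: 20.4
```

The toe met the stop at TCP y of about -0.0625, as predicted. I'll ease off, set it down and release.

Call:
drive_tool(rows=[[[0,0,0],[0,-0.08,-0.02],3],[[0,0,0],[0,0,-0.03],3],[[0,0,0],[0,0,0],3]])

```text
clock: 15.8
position: [0.4716, -0.0623, 0.0474]
ee_rot: [0.0, 0.68, 0.733, 0.0]
contact_force: [0.0, -4.3, 1.8]
width: 0.0332
gripper_force: 20.4
```

Call:
drive_tool(rows=[[[0,0,0],[0,0,0],3.6],[[0,0,0],[0,0,0],4.0],[[0,0,0],[0,0,0],4.4],[[0,0,0],[0,0,0],4.8],[[0,0,0],[0,0,0],4.8],[[0,0,0],[0,0,0.5],4.8],[[0,0,0],[0,0,1.5],4.8],[[0,0,0],[0,0,2.5],4.8]])

```text
clock: 16.8
position: [0.4706, -0.0621, 0.0925]
ee_rot: [-0.001, 0.68, 0.733, -0.0]
contact_force: [0.5, -0.4, -0.6]
width: 0.0483
gripper_force: 0.0
```

Call:
drive_tool(rows=[[[0,0,0],[0,0,3],4.8],[[0,0,0],[0,0,3],4.8],[[0,0,0],[0,-4,3],4.8],[[0,0,0],[0,-5,2],4.8],[[0,0,0],[0,-5,0],4.8],[[0,0,0],[0,-5,0],4.8],[[0,0,0],[0,-4,0],4.8],[[0,0,0],[0,0,0],4.8]])

```text
clock: 17.8
position: [0.4712, -0.2952, 0.2024]
ee_rot: [0.001, 0.681, 0.732, -0.0]
contact_force: [-0.4, 1.0, -0.3]
width: 0.0483
gripper_force: 0.0
```

Run:
```python
from h import *
a=eyes.get_image("scene")[220:300,290:400,::-1]; b=eyes.get_image("top")[215:275,350:430,::-1]
cv2.imwrite("pics/c8.png",np.hstack([cv2.resize(a,(400,300),interpolation=cv2.INTER_CUBIC),cv2.resize(b,(400,300),interpolation=cv2.INTER_CUBIC)]))
s=manip.get_state();print(s['position'],s['contact_force'])
```

```text
[ 0.4709014  -0.29201333  0.20221896] [-0.15255889  0.47776335 -0.80368037]
```

View pics/c8.png

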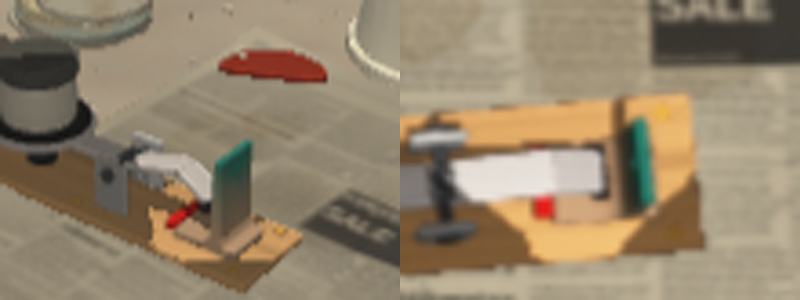

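The tile stands upright and square on the base, with its toe against the red stop (top crop x≈553). The arm is raised over it, the pot is on the pedal and the robot is clear, so I'm handing in.

```bash
python3 -c "
from rig import job
print(job.sign_off())"
```

```text
the job is handed in; nothing more can be done
None
```

The job is handed in: the white pot stands on the pedal holding the arm up, and the teal tile stands upright on the base, its toe straight under the raised arm and up to the red stop; the robot is clear and the clock was at about 18 s.

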